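# Set the sketch panel and hold out its rail plunger

## Robot

A 6-joint arm with a two-finger parallel gripper is mounted at the origin on the work surface. World frame = base frame: x ahead of the robot, y to its left, z up, the work surface at z = 0. Lengths are in mm, angles in rad, forces in N, time in s.
With the tool pointing down it reaches from about 400 to 825 mm from the base axis. Payload 7 kg.
Tool frame: the origin (TCP) lies midway between the tips of the shut fingers; the grasp point (between the pads) lies hold_point_z behind it (hold_point_z is the distance from the TCP to the grasp point, in mm); x points along the fingers, y is the direction in which the jaws open and shut, and the axes are right-handed (so a half turn about x gives the same grasp; the last joint's range is limited). The gripper opens to 88 mm and grips with 3 to 60 N. Pads are 19 mm wide; open, the fingers measure 130 mm over their backs; the gripper's body (78 mm by 193 mm) begins 47 mm behind the grasp point.
Start: joints at [1.636, 0.359, 0.012, 0, -1.224, -0.288], TCP at [149.16, 658.291, 226.561] pointing down, gripper open.
Joint ranges: [-3.07, 3.07], [-1.43, 2.12], [-1.02, 1.25], [-3.03, 1.67], [-3.05, -0], [-3.03, 3.03]. Speed limits (rad/s): [2.39, 2.39, 3.01, 3.14, 3.14, 3.14].

## Interface

Orientations are given as a 3x3 rotation matrix whose columns are the frame's x, y, z axes.
In Python, from bench import * gives the robot as it stands. The module is installed in compiled form; this text tells all that it offers.
- The arm moves only by the shell command python3 -m crank 'ROWS' [FORCE]. ROWS is JSON, one flat list of numbers, 7 for each row, row after row: the shift along the world's x, y, z in m, then the turn, a rotation vector about the world's x, y, z in degrees, then the opening in per cent of the stroke, from 0 (shut) to 100 (fully open). A call has 1 to 10 rows; each row shifts and turns the commanded pose from where the row before left it; what a row does not reach is not made up. A row lasts 1/10 s, in which the tool goes at most 50 mm and 8.59 degrees, less where a joint would pass 70% of its speed; a pose out of reach is approached as far as the arm can. A call is refused whole if a number of a shift passes 0.05 or a number of a turn 8.59, either way. A call with a gripper value outside its range is refused whole. The fingers move at their own pace and stop on an object; FORCE is the grip in N (left out, the last holds). Time passes only in rows, so rows that do not move let the fingers close. It gives the time, the measured TCP pose, the force and the opening at its end, in the units of the state.
- get_obs(): the state, without advancing time (a new reading comes with each control period).
- capture(name): name is "scene" or "top" or "wrist"; returns a dict with "image" (480x640x3 uint8, blue, green, red), "fx", "fy", "cx", "cy" (pixels), "origin" and "orientation" of the camera in the world; the wrist camera has in their place "tool_from_camera" (4x4, takes a point from camera to tool coordinates, whose origin is the TCP and whose axes are the tool frame's). Camera axes: x right, y up, looking along -z (the intrinsics and any distortion apply to the point x, -y, -z); pixel columns grow to the right and rows downward; lengths in mm; the calibration is good to about 2 mm. The wrist camera is an equidistant fisheye: a pixel r from the principal point sees the ray r / f radians off the axis. A picture is of the moment at which its call begins: read the wrist's pose just before it. There is no depth.
- finish_job(): hands the job in, once; it reports no verdict.
Trained networks look in the newest picture that a camera, given by its name, has taken for a name from the list of things; names that differ only in an ending like _2 or _b are one class to them, and where a whole thing is asked for, a point or a joint stands for the part that bears it (a point fixed in the world has none). Each returns a list of dicts, best first, with "conf" (0 to 1); they miss things now and then, are a little off and sometimes report something else, mostly with a low value. They report only what shows in the picture. A call takes as long as a camera call.
- trace(camera, target): "region" (480x640 bool, what is visible of it) and "box" ([left, top, right, bottom] in pixels, round what is visible of it).
- mark_of(camera, target): "point" ([column, row] in pixels: a listed point, or the origin of a listed thing).
The state is a dict: "t": time; "joint_positions": joint angles; "qvel": joint speeds; "effort": joint torques, N m; "tcp_pos": TCP position; "tool_rot": TCP orientation; "ft_force": force on the tool from outside, world axes, zero at the start; "wrist_torque": the same for the moment, N m; "finger_gap": finger opening in mm.
Only numpy, scipy, OpenCV 4.12 (cv2) and the standard library are available. Lean on these libraries where they do the work, as an engineer would, in place of code of your own. Each camera call takes 0.05 s, during which the arm holds its last target.

## Task

I want to slide the sketch panel's carriage along its bench rail. First, with the locking plunger still seated, swivel the sketch panel so that it stands parallel to the rail and tilt it so that it leans back 20 degrees from upright; then pull the carriage's sprung locking plunger fully up by its knob and keep holding it there, clear of its hole, with the panel left as set. Finish while still holding the plunger up: do not let go; and leave the other things on the table where they are.

Things in the scene. Friction and masses are not known exactly. Their poses are not given: they have to be found in the camera images.
- stand: Fixed bench rail with a grey carriage. Steel foot 90 x 360 mm, rail 50 mm wide, top at 30 mm. Origin on the table under the rail's middle line; own y runs along the rail (y = -170 to +190 mm), own x the way the panel leans, z up. Carriage 70 x 160 mm, y = -160 to 0, top at 48 mm. Its place and yaw differ from start to start.
- swivel_axis (a point): Point on the carriage where the panel's vertical swivel axis crosses its horizontal tilt hinge: at x = 0, y = -80 mm, z = 75 mm in the stand's frame. Fixed to the stand; its axes are the stand's.
- bar_mid (a point): Middle of the panel's handle bar: round level steel bar, 14 mm thick, 146 mm long, parallel to the tilt hinge and 175 mm from it, 50 mm clear of the panel's top edge on two 8 mm rods, 66 mm either side of the middle (grip between them; the bar may turn in the grip). Own y along the bar, own z from hinge to bar, own x the panel's back normal.
- swivel (a joint): Swivel of the panel about the vertical axis, rad, counterclockwise from above; 0 = parallel to the rail; range -0.9 to 0.9. Stiff (about 0.22 N m of friction): it stays where it is left.
- panel (a joint): Tilt of the panel, rad: 0 = upright, growing as it leans back; range -0.1 to 1.25; 20 degrees = 0.349. Stiff (about 0.65 N m of friction): stays where it is left. Plywood panel, paper sketch on its front, 150 mm wide, 110 mm high (15 to 125 mm from the hinge), 10 mm thick, about 0.35 kg.
- pull_knob (a point): Grip centre of the black cylindrical knob on top of the plunger: upright, 24 mm in diameter, 32 mm high. The point lies on its axis, 18 mm above its underside, 93 mm above the table when seated, at x = 0, y = +100 mm of the stand. 10 mm of air below the knob, then a 22 mm wide collar on the carriage's bracket arm (36 mm wide, top at 60 mm, y = 0 to +122).
- plunger (a joint): Lift of the plunger, m: 0 = seated (8 mm pin 12 mm deep in the rail's hole), 0.020 = fully up against its stop. The spring pulls it down, 5 N when seated and 11 N when fully up: it drops back if let go.
- tape: Bystander: roll of tape lying flat, 92 mm across, 24 mm high, origin at the centre of its underside.
- wood_tool: Bystander: wooden modelling tool, 195 mm long, 12 to 16 mm wide, 10 mm high, lying along its own y; origin underneath near its middle.
- phone: Bystander: dark phone lying flat, 72 x 148 x 10 mm, long along its own y; origin at the centre of its underside.
- drink: Bystander: orange bottle, 68 mm across, 200 mm high; origin at the centre of its underside.
- mug: Bystander: white mug, 80 mm across, 90 mm high; origin at the centre of its underside.
- pot: Bystander: terracotta bowl, 90 mm across, 70 mm high; origin at the centre of its underside.
- calipers: Bystander: steel calipers lying flat, about 125 x 100 mm, 10 mm high; origin underneath, near their middle.

How it is judged (in metres and radians):
On the way, in this order (a step that is already met when the one before it is completed fails the run):
1. with the plunger still seated, the panel is parallel to the rail and leans back 20 degrees, each within 6 degrees (value of joint swivel between -0.105 and 0.105 rad and value of joint panel between 0.244 and 0.454 rad and value of joint plunger below 0.004 m), for 0.3 s.
2. the fingers hold the plunger fully up (value of joint plunger above 0.017 m and contact force between the fingers and plunger above 2 N), for 0.3 s.
At the end, for the whole second after the job is handed in: The plunger is held by the fingers (over 2 N of contact) at least 17 mm up of its 20 mm travel through the last second, and the panel is still parallel to the rail and leaning back 20 degrees, each within 6 degrees (all of step 2 and value of joint swivel between -0.105 and 0.105 rad and value of joint panel between 0.244 and 0.454 rad); the arm keeps its last pose, push and grip.
It fails at once if a bystander is moved by more than 30 mm (distance of any of tape, wood_tool, phone, drink, mug, pot, calipers from where it was at the start of the episode above 0.03 m).
It also fails if it takes over 48 s, if anything falls off the work surface, if the arm or the gripper's body presses on something with over 40 N, if the wrist force passes 120 N, or if a joint passes its speed limit or range.

## Working session

There is one attempt and no reset: what is moved stays moved. The work goes in short steps, Python scripts to look and compute and a shell command to move; the robot and the scene stay as the last step left them, time stands still between calls to the robot, and variables do not carry over. Pictures are saved under pics/ and viewed, and the job is handed in when it is done.

```bash
mkdir -p pics; ls; python3 - <<'E'
from bench import *
import cv2
o=get_obs()
print(o)
for n in ["scene","top","wrist"]:
    c=capture(n); cv2.imwrite(f"pics/{n}0.png",c["image"])
    print(n,{k:v for k,v in c.items() if k!="image"})
    for t in ["bar_mid","pull_knob","swivel_axis","stand"]:
        print(t,[(m["point"],round(m["conf"],2)) for m in mark_of(n,t)][:2])
E
```

```text
pics
{'t': 0.0, 'joint_positions': array([ 1.63613226e+00,  3.59353124e-01,  1.10286539e-02, -3.42851815e-04,
       -1.22408160e+00, -2.88089201e-01]), 'qvel': array([ 0.00090369, -0.00048006, -0.00033034, -0.00109093, -0.00082266,
        0.00044555]), 'effort': array([-9.23497246e-04, -5.82717991e+01,  2.93057799e+01,  6.99729323e+00,
        7.03147991e-03, -1.64432313e-04]), 'tcp_pos': array([149.04695721, 657.82662139, 225.63268351]), 'tool_rot': array([[-2.16664045e-04, -2.21029400e-01, -9.75267121e-01],
       [-1.62734324e-03, -9.75265775e-01,  2.21029457e-01],
       [-9.99998652e-01,  1.63498349e-03, -1.48385673e-04]]), 'ft_force': array([ 0.30858643,  0.21308665, -0.20933569]), 'wrist_torque': array([-0.03169073,  0.04055678, -0.02706758]), 'finger_gap': 87.80220211123121}
scene {'fx': 439.8861145256182, 'fy': 439.8861145256182, 'cx': 315.2312920334861, 'cy': 243.86507428101746, 'origin': array([1130.76445578, -406.07008555, 1052.55631266]), 'orientation': array([[ 0.53511081, -0.64117868,  0.55004211],
       [ 0.84471605,  0.41423906, -0.3389112 ],
       [-0.01054629, 
[... 503 characters left out ...]
45,  0.9976385 ]])}
bar_mid [([351.7, 188.7], 0.93), ([154.0, 302.3], 0.32)]
pull_knob [([260.3, 219.3], 0.42)]
swivel_axis [([336.9, 242.2], 0.93)]
stand [([307.1, 239.5], 0.92)]
wrist {'fx': 371.64829954431775, 'fy': 371.64829954431775, 'cx': 321.86028396433267, 'cy': 240.13895143576735, 'tool_from_camera': array([[ 6.24344760e-04,  2.87191705e-01, -9.57872922e-01,
        -1.57426281e+02],
       [ 9.99999805e-01, -1.71778981e-04,  6.00300026e-04,
        -7.45058202e-01],
       [ 7.85875364e-06, -9.57873110e-01, -2.87191756e-01,
        -7.72051740e+01],
       [ 0.00000000e+00,  0.00000000e+00,  0.00000000e+00,
         1.00000000e+00]])}
bar_mid []
pull_knob []
swivel_axis []
stand []
```

View pics/scene0.png

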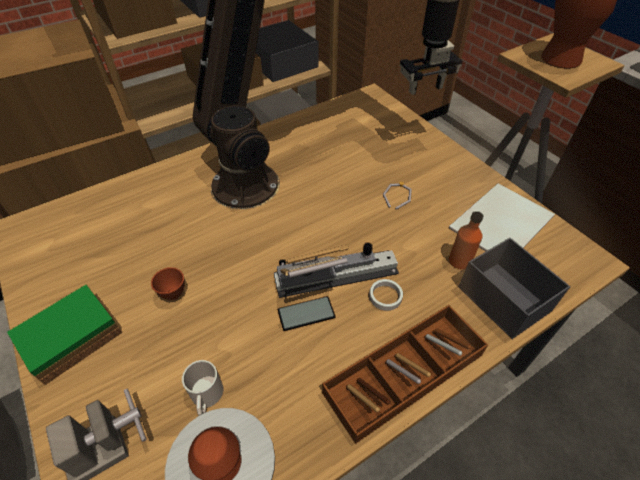

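View pics/top0.png

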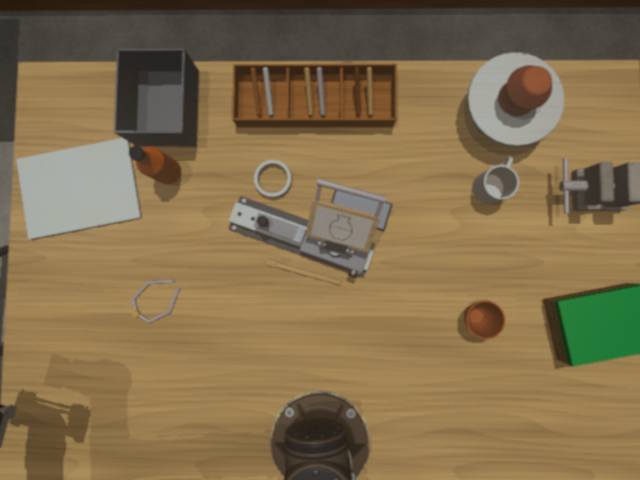

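```bash
python3 -c "
import bench;print([n for n in dir(bench) if n[0]!='_']);print(getattr(bench,'hold_point_z',None))"
```

```text
['PlanningError', 'capture', 'finish_job', 'get_obs', 'hold_point_z', 'mark_of', 'trace']
18.8
```

```bash
cat > h.py <<'E'
import numpy as np, cv2
from scipy.optimize import least_squares
from bench import *
def proj(c,P):
    R=np.array(c["orientation"]);p=(np.atleast_2d(P)-c["origin"])@R
    return np.c_[c["cx"]+c["fx"]*p[:,0]/-p[:,2], c["cy"]+c["fy"]*(-p[:,1])/-p[:,2]]
def Rz(a): return np.array([[np.cos(a),-np.sin(a),0],[np.sin(a),np.cos(a),0],[0,0,1]])
def pts(q):
    x,y,yaw,s,t=q
    W=lambda p:Rz(yaw)@np.array(p,float)+[x,y,0]
    def P(l,h,n=0): # along hinge, up from hinge, normal
        v=np.array([np.sin(t)*h+np.cos(t)*n, l, np.cos(t)*h-np.sin(t)*n])
        return W(Rz(s)@v+[0,-80,75])
    return W,P
E
python3 - <<'E'
from h import *
q0=None
for n in ["top","scene"]:
    c=capture(n); im=c["image"]
    np.save(f"{n}.npy",c,allow_pickle=True)
    x0,y0,w=(210,160,200) if n=="top" else (255,220,160)
    h=int(w*.75)
    cv2.imwrite(f"pics/{n}z.png",cv2.resize(im[y0:y0+h,x0:x0+w],(800,600),interpolation=cv2.INTER_CUBIC))
    for t in ["panel","pull_knob","bar_mid"]:
        print(n,t,[(m["box"],round(m["conf"],2)) for m in trace(n,t)][:2])
E
```

```text
top panel [([304.7, 176.2, 383.5, 254.0], 0.64)]
top pull_knob [([253.7, 215.9, 266.0, 227.1], 0.52)]
top bar_mid [([303.2, 179.5, 384.8, 253.9], 0.82)]
scene panel [([277.2, 255.7, 349.4, 273.7], 0.87)]
scene pull_knob [([361.0, 243.9, 373.6, 256.2], 0.62), ([275.1, 243.2, 394.9, 294.9], 0.35)]
scene bar_mid [([279.6, 256.2, 346.8, 280.4], 0.8)]
```

View pics/topz.png

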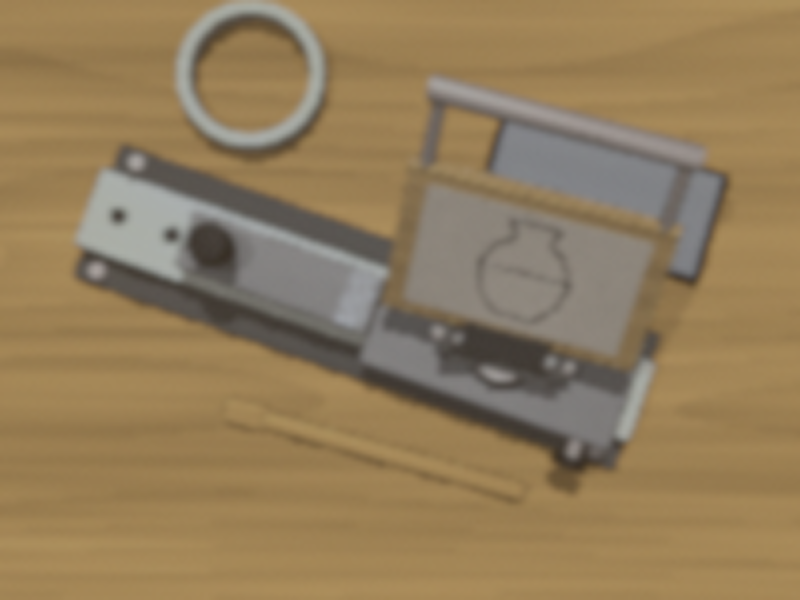

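View pics/scenez.png

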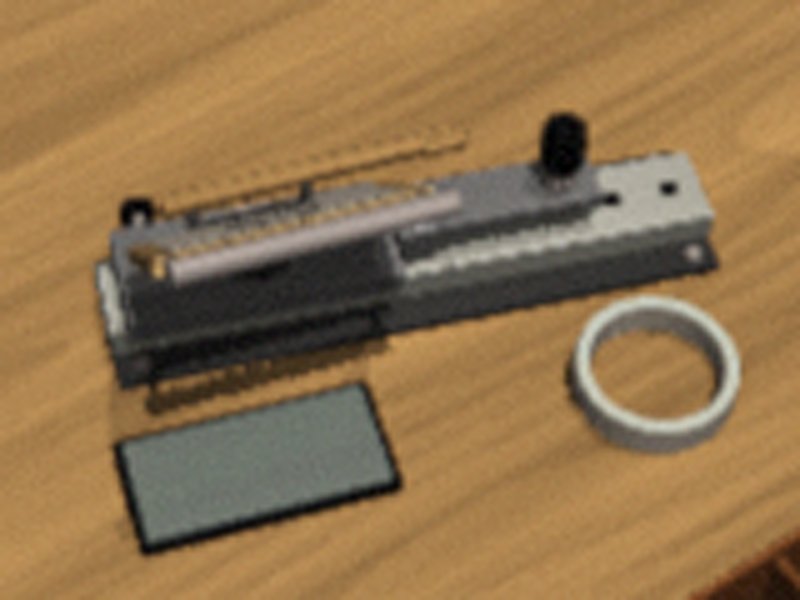

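```bash
cat >> h.py <<'E'
def fit(obs,cams,q0,fixed=None):
    # obs: list (cam, pixel, func(W,P)->3d, weight)
    def f(q):
        W,P=pts(q)
        return np.concatenate([w*(proj(cams[c],g(W,P))[0]-px) for c,px,g,w in obs])
    r=least_squares(f,q0,loss="soft_l1",max_nfev=500); return r.x,f(r.x).reshape(-1,2)
E
python3 - <<'E'
from h import *
cams={n:np.load(n+".npy",allow_pickle=True).item() for n in ["top","scene"]}
T=lambda a,b:np.array([210+(a+.5)/4-.5,160+(b+.5)/4-.5]); S=lambda a,b:np.array([255+(a+.5)/5-.5,220+(b+.5)/5-.5])
obs=[("top",T(432,90),lambda W,P:P(73,175),1),("top",T(703,155),lambda W,P:P(-73,175),1),
("scene",S(178,268),lambda W,P:P(-73,175),1),("scene",S(458,201),lambda W,P:P(73,175),1),
("top",T(211,241),lambda W,P:W([0,100,107]),1),("scene",S(566,122),lambda W,P:W([0,100,107]),1),
("top",T(105,170),lambda W,P:W([25,190,30]),1),("top",T(78,243),lambda W,P:W([-25,190,30]),1),
("scene",S(685,153),lambda W,P:W([-25,190,30]),1),("scene",S(713,217),lambda W,P:W([25,190,30]),1),
("top",np.array([336.9,242.2]),lambda W,P:P(0,0),1),("top",np.array([351.7,188.7]),lambda W,P:P(0,175),1),
("scene",np.array([306.4,263.9]),lambda W,P:P(0,0),1),("scene",np.array([317.,265.8]),lambda W,P:P(0,175),1)]
q,r=fit(obs,cams,[430,-20,-.25,0,.9]); print(q.round(3)); print(r.round(1))
W,P=pts(q)
print("knob",W([0,100,93]),"bar",P(0,175),P(73,175),P(-73,175),"hinge",P(0,0))
s,t=0,.349
W,P=pts([*q[:3],0,.349]); print("target bar",P(0,175))
for n in ["tape","wood_tool","phone","drink","mug","pot","calipers"]:
    c=capture("top"); print(n,[ (m["point"],round(m["conf"],2)) for m in mark_of("top",n)][:1])
E
```

```text
[ 5.01171e+02  3.92170e+01 -3.14000e-01  6.40000e-02  6.94000e-01]
[[-0.6 -1.7]
 [ 0.7 -0.3]
 [-1.9  0.5]
 [-0.4 -1.4]
 [-0.5 -0.8]
 [-0.5  1. ]
 [-0.6 -1. ]
 [-0.4 -0.1]
 [-0.6 -0.8]
 [-0.1 -0.9]
 [-0.4  2.3]
 [-0.3  0.5]
 [-1.2  1.1]
 [ 0.4  0.1]]
knob [532.06278699 134.32549061  93.        ] bar [584.92823577 -64.53496212 209.51338362] [602.96874041   6.20074451 209.51338362] [ 566.88773113 -135.27066875  209.51338362] hinge [476.45782269 -36.87056059  75.        ]
target bar [533.37356306 -55.35695493 239.45014966]
tape [([275.1, 180.5], 0.93)]
wood_tool [([308.4, 276.2], 0.86)]
phone [([357.4, 209.5], 0.63)]
drink [([168.4, 171.5], 0.82)]
mug [([488.4, 187.0], 0.69)]
pot [([491.2, 187.6], 0.65)]
calipers [([475.7, 318.9], 0.42)]
```

```bash
python3 -m crank '[0.02,-0.02,0.01,0,0,-4,100, 0.022,-0.037,0.01,0,0,-4.6,100, 0.022,-0.037,0.01,0,0,-4.6,100, 0.022,-0.037,0.01,0,0,-4.6,100, 0.022,-0.037,0.01,0,0,-4.6,100, 0.022,-0.037,0.01,0,0,-4.6,100, 0.022,-0.037,0,0,0,-4.6,100, 0.022,-0.037,0,0,0,-4.6,100, 0.022,-0.037,0,0,0,-4.6,100, 0.022,-0.037,0,0,0,-4.6,100]' && python3 -m crank '[0.022,-0.037,0,0,0,-4.6,100, 0.022,-0.037,0,0,0,-4.6,100, 0.022,-0.037,0,0,0,-4.6,100, 0.022,-0.037,0,0,0,-4.6,100, 0.022,-0.037,0,0,0,-4.6,100, 0.022,-0.037,0,0,0,-4.6,100, 0.022,-0.037,0,0,0,-4.6,100, 0.022,-0.037,0,0,0,-4.6,100, 0.02,-0.037,0,0,0,-4.7,100, 0,0,0,0,0,0,100]'
python3 - <<'E'
from h import *
o=get_obs(); c=capture("wrist"); cv2.imwrite("pics/w1.png",c["image"]); print(o["tcp_pos"],o["tool_rot"],o["joint_positions"])
c["tcp"]=o["tcp_pos"];c["R"]=o["tool_rot"];np.save("w.npy",c,allow_pickle=True)
for t in ["bar_mid","pull_knob","swivel_axis","stand"]:
  print(t,[(m["point"],round(m["conf"],2)) for m in mark_of("wrist",t)][:2])
E
```

```text
t: 2.85
tcp_pos: [367.7, 303.7, 287.0]
tool_rot: [[0.001, -0.851, -0.525], [0.001, -0.525, 0.851], [-1.0, -0.001, 0.0]]
ft_force: [0.6, -0.5, 0.2]
finger_gap: 88.1
t: 3.85
tcp_pos: [564.5, -31.5, 285.8]
tool_rot: [[-0.001, -0.985, 0.175], [-0.001, 0.175, 0.985], [-1.0, 0.001, -0.001]]
ft_force: [-1.1, 0.8, -0.5]
finger_gap: 87.6
[564.52223948 -31.49530131 285.81127313] [[-1.02900323e-03 -9.84628037e-01  1.74661303e-01]
 [-1.10205064e-03  1.74662406e-01  9.84627762e-01]
 [-9.99998863e-01  8.20699549e-04 -1.26483814e-03]] [ 2.90904212e-01  1.45651754e-01 -1.39301862e-01  7.92269955e-04
 -1.28714465e+00 -4.66688868e-01]
bar_mid [([282.2, 209.6], 0.97)]
pull_knob [([377.0, 353.6], 0.53)]
swivel_axis [([407.5, 191.4], 0.86)]
stand []
```

View pics/w1.png

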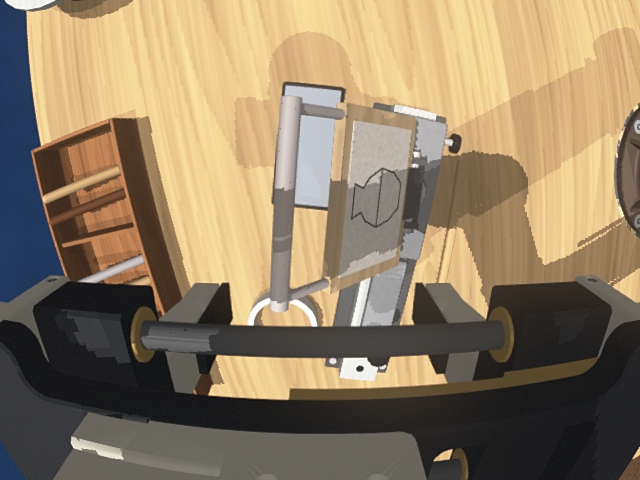

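```bash
cat >> h.py <<'E'
def projw(c,P):
    Rw=np.array(c["R"]); tool=(np.atleast_2d(P)-c["tcp"])@Rw
    M=np.linalg.inv(c["tool_from_camera"]); p=tool@M[:3,:3].T+M[:3,3]
    v=np.c_[p[:,0],-p[:,1],-p[:,2]]; r=np.hypot(v[:,0],v[:,1]); th=np.arctan2(r,v[:,2])
    return np.c_[c["cx"]+c["fx"]*th*v[:,0]/r, c["cy"]+c["fy"]*th*v[:,1]/r]
_p=proj
def proj(c,P): return projw(c,P) if "R" in c else _p(c,P)
def snap(name,png):
    o=get_obs(); c=capture(name); cv2.imwrite(png,c["image"])
    if name=="wrist": c["tcp"]=o["tcp_pos"]; c["R"]=o["tool_rot"]
    return c
T=lambda a,b:np.array([210+(a+.5)/4-.5,160+(b+.5)/4-.5]); S=lambda a,b:np.array([255+(a+.5)/5-.5,220+(b+.5)/5-.5])
B=lambda W,P:P(0,175)
Bp=lambda W,P:P(73,175)
Bm=lambda W,P:P(-73,175)
base=[("top",T(432,90),Bp,1),("top",T(703,155),Bm,1),("scene",S(178,268),Bm,1),("scene",S(458,201),Bp,1),
("top",np.array([351.7,188.7]),B,1),("scene",np.array([317.,265.8]),B,1)]
st=[("top",T(211,241),lambda W,P:W([0,100,107]),1),("scene",S(566,122),lambda W,P:W([0,100,107]),1),
("top",T(105,170),lambda W,P:W([25,190,30]),1),("top",T(78,243),lambda W,P:W([-25,190,30]),1),
("scene",S(685,153),lambda W,P:W([-25,190,30]),1),("scene",S(713,217),lambda W,P:W([25,190,30]),1),
("top",np.array([336.9,242.2]),lambda W,P:P(0,0),.5),("scene",np.array([306.4,263.9]),lambda W,P:P(0,0),.5)]
E
python3 - <<'E'
from h import *
cams={n:np.load(n+".npy",allow_pickle=True).item() for n in ["top","scene"]}; cams["w"]=np.load("w.npy",allow_pickle=True).item()
A=np.array
ob=base+st+[("w",A([290,99]),Bm,1),("w",A([279,308]),Bp,1),("w",A([282.2,209.6]),B,1),
("w",A([407.5,191.4]),lambda W,P:P(0,0),.5),
("w",A([341,377]),lambda W,P:W([25,190,30]),1),
("w",A([352,106]),lambda W,P:P(-75,125,-5),1),("w",A([416,121]),lambda W,P:P(-75,15,-5),1),("w",A([335,292]),lambda W,P:P(75,125,-5),1)]
for o in (ob,):
  q,r=fit(o,cams,[500,40,-.3,.05,.7]); print(q.round(3)); print(r.round(1).tolist())
W,P=pts(q); print(W([0,100,93]),P(0,175),P(0,0)); print(pts([*q[:3],0,.349])[1](0,175))
E
```

```text
[ 4.96895e+02  4.21790e+01 -3.35000e-01  8.70000e-02  7.34000e-01]
[[-1.7, -1.0], [-0.8, 0.2], [-1.1, 1.1], [0.2, -0.9], [-1.5, 1.2], [1.1, 0.7], [-1.5, 0.2], [-0.3, 0.1], [-1.1, -0.7], [-1.3, 0.0], [-0.1, -1.1], [0.1, -1.2], [-1.0, 2.4], [-0.6, -0.4], [-0.1, -1.9], [0.3, 0.7], [1.0, -0.4], [2.0, 0.1], [-1.8, 0.5], [-6.3, -3.7], [0.6, -3.8], [-5.3, 3.0]]
[529.75098676 136.62739503  93.        ] [584.27545594 -62.13082089 204.91683534] [470.60942809 -33.37929907  75.        ]
[527.12975548 -53.04146752 239.45014966]
```

```bash
python3 - <<'E'
from h import *
cams={n:np.load(n+".npy",allow_pickle=True).item() for n in ["top","scene"]}; cams["w"]=np.load("w.npy",allow_pickle=True).item()
A=np.array
ob=base+st+[("w",A([290,99]),Bm,1),("w",A([279,308]),Bp,1),("w",A([282.2,209.6]),B,1),
("w",A([407.5,191.4]),lambda W,P:P(0,0),.5),
("w",A([341,377]),lambda W,P:W([25,190,30]),1)]
q,r=fit(ob,cams,[500,40,-.3,.05,.7]); print(q.round(3)); print(r.round(1).tolist())
W,P=pts(q); print(W([0,100,93]),P(0,175),P(0,0)); print(pts([*q[:3],0,.349])[1](0,175))
im=cams["w"]["image"].copy()
for p in [P(l,h,n) for l in(-75,75) for h in(15,125) for n in(-5,5)]+[W([a,b,30]) for a in(-25,25) for b in (-170,190)]+[W([a,b,48]) for a in(-35,35) for b in (-160,0)]+[P(0,175),P(73,175),P(-73,175)]+[W([0,100,107])]:
    u=projw(cams["w"],p)[0]; cv2.circle(im,tuple(int(v) for v in u),2,(0,0,255),-1)
cv2.imwrite("pics/w1o.png",cv2.resize(im[60:390,200:480],(680,800))[:600])
E
```

```text
[ 4.98494e+02  4.09310e+01 -3.24000e-01  7.80000e-02  7.15000e-01]
[[-1.4, -1.1], [-0.2, 0.0], [-1.4, 0.7], [-0.0, -1.4], [-1.1, 1.0], [0.9, 0.3], [-1.1, -0.0], [-0.5, 0.4], [-0.9, -0.6], [-1.0, 0.2], [-0.4, -1.1], [-0.1, -1.2], [-0.6, 1.9], [-0.6, -0.0], [-0.8, -3.3], [-0.1, 1.2], [0.4, -0.8], [0.8, -0.4], [-1.6, 0.3]]
[530.32029212 135.73160343  93.        ] [584.31549951 -62.87830626 207.13285612] [473.03373153 -34.9091009   75.        ]
[529.76484159 -53.95455777 239.45014966]
```

View pics/w1o.png

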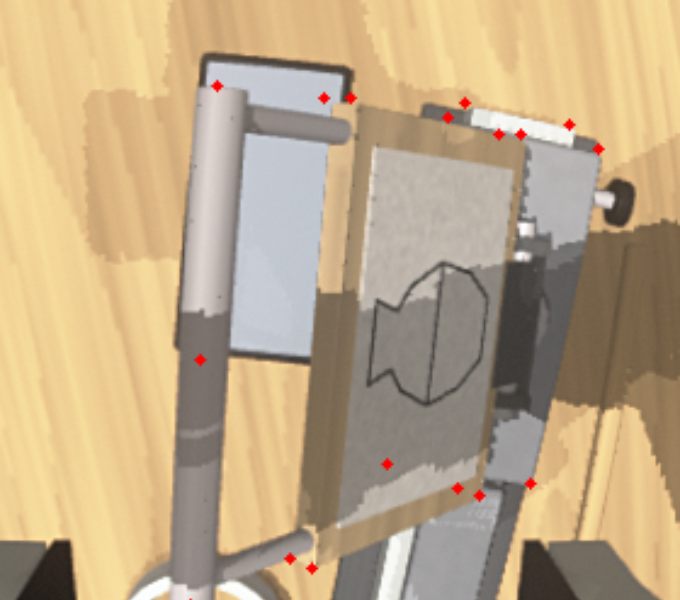

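```bash
python3 -m crank '[0.01,-0.016,-0.01,0,0,-2,100, 0.01,-0.015,-0.016,0,0,-2,100, 0,0,-0.02,0,0,0,100, 0,0,-0.02,0,0,0,100, 0,0,-0.015,0,0,0,100, 0,0,-0.014,0,0,0,100, 0,0,0,0,0,0,100]' && python3 - <<'E'
from h import *
c=snap("wrist","pics/w2.png"); print(c["tcp"],c["R"])
print(get_obs()["ft_force"],mark_of("wrist","bar_mid"))
E
```

```text
t: 4.8
tcp_pos: [581.8, -57.6, 190.0]
tool_rot: [[-0.003, -0.972, 0.234], [-0.0, 0.234, 0.972], [-1.0, 0.003, -0.001]]
ft_force: [0.7, -0.1, 0.1]
finger_gap: 87.7
[581.82272577 -57.56365969 190.02350304] [[-2.86693153e-03 -9.72120859e-01  2.34462826e-01]
 [-8.67587526e-05  2.34464030e-01  9.72124792e-01]
 [-9.99995887e-01  2.76667351e-03 -7.56532313e-04]]
[-0.04705582 -0.70736617  0.85120797] [{'point': [314.6, 305.5], 'conf': 0.78}]
```

View pics/w2.png

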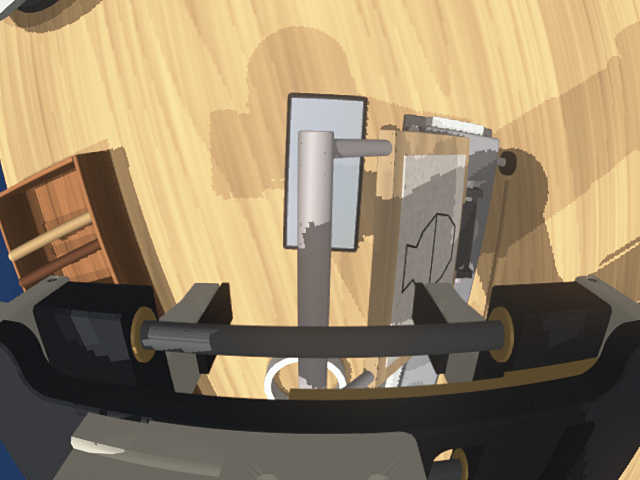

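```bash
python3 -m crank '[0.002,-0.002,0,0,0,0,0, 0,0,0,0,0,0,0, 0,0,0,0,0,0,0, 0,0,0,0,0,0,0, 0,0,0,0,0,0,0, 0,0,0,0,0,0,0, 0,0,0,0,0,0,0, 0,0,0,0,0,0,0]' 25; python3 - <<'E'
from h import *
c=snap("wrist","pics/w3.png"); print(c["tcp"],c["R"])
for n in ("top","scene"):
  c=snap(n,f"pics/{n}3.png")
E
```

```text
t: 5.7
tcp_pos: [585.1, -60.8, 191.5]
tool_rot: [[-0.0, -0.972, 0.236], [-0.0, 0.236, 0.972], [-1.0, 0.0, -0.0]]
ft_force: [-0.4, -0.2, 0.7]
finger_gap: 28.9
[585.135109   -60.76059547 191.53956965] [[-5.73918344e-05 -9.71671043e-01  2.36337428e-01]
 [-5.69524516e-06  2.36337429e-01  9.71671045e-01]
 [-9.99999998e-01  5.44199841e-05 -1.90977434e-05]]
```

View pics/w3.png

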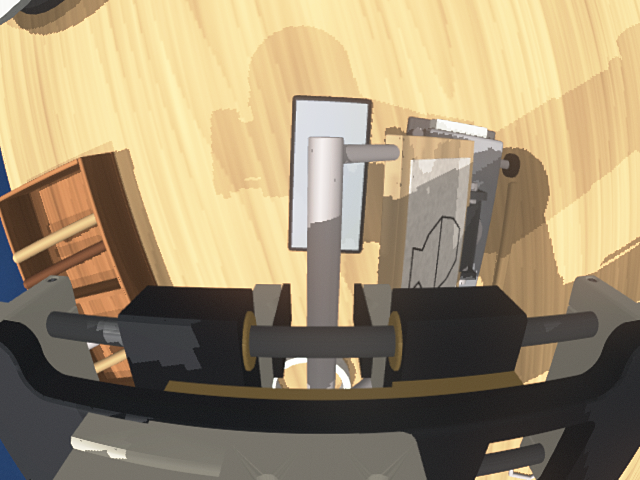

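View pics/scene3.png

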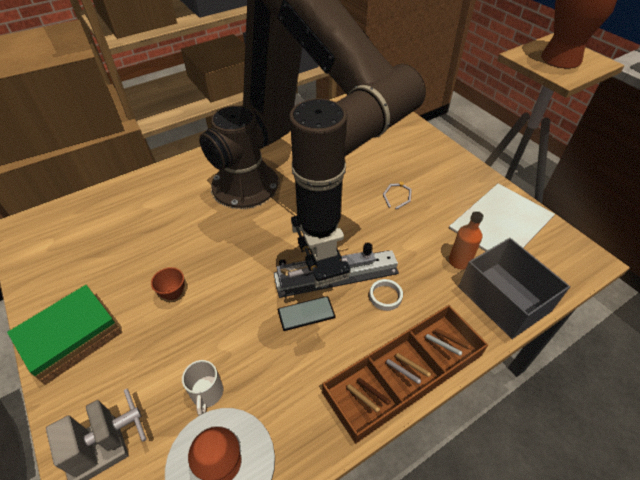

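```bash
python3 -m crank '[0,0,0,0,0,0,0, 0,0,0,0,0,0,0, 0,0,0,0,0,0,0, 0,0,0,0,0,0,0, 0,0,0,0,0,0,0]' 25; python3 - <<'E'
from h import *
c=snap("wrist","pics/w4.png"); print(c["tcp"],c["R"],get_obs()["ft_force"])
E
```

```text
t: 6.35
tcp_pos: [585.3, -60.7, 191.6]
tool_rot: [[0.0, -0.972, 0.236], [0.0, 0.236, 0.972], [-1.0, -0.0, 0.0]]
ft_force: [0.7, 0.0, 0.1]
finger_gap: 13.2
[585.26714712 -60.69110809 191.59589845] [[ 2.29693151e-04 -9.71680889e-01  2.36296841e-01]
 [ 3.30278638e-05  2.36296854e-01  9.71680912e-01]
 [-9.99999973e-01 -2.15384070e-04  8.63683129e-05]] [-0.43682619 -0.28962207 -0.22431383]
```

View pics/w4.png

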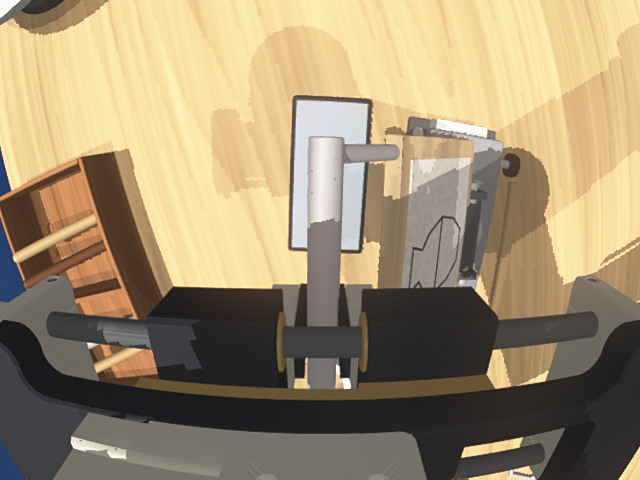

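```bash
python3 -m crank '[-0.0051,0.0003,0.0041,0,0,-0.5,0, -0.0051,0.0003,0.0040,0,0,-0.5,0, -0.0054,0.0006,0.0037,0,0,-0.5,0, -0.0054,0.0006,0.0037,0,0,-0.5,0, -0.0055,0.0008,0.0033,0,0,-0.5,0, -0.0055,0.0008,0.0032,0,0,-0.5,0, -0.0057,0.001,0.0029,0,0,-0.5,0, -0.0057,0.0011,0.0029,0,0,-0.5,0, -0.0058,0.0013,0.0025,0,0,-0.5,0, -0.0059,0.0013,0.0024,0,0,-0.4,0]' 25 && python3 -m crank '[0,0,0,0,0,0,0, 0,0,0,0,0,0,0, 0,0,0,0,0,0,0]'; python3 - <<'E'
from h import *
c=snap("wrist","pics/w5.png"); print(c["tcp"],c["R"],get_obs()["ft_force"],get_obs()["wrist_torque"])
for n in ("top","scene"):
  c=snap(n,f"pics/{n}5.png"); im=c["image"]
  x0,y0,w=(210,160,200) if n=="top" else (255,220,160)
  h=int(w*.75)
  cv2.imwrite(f"pics/{n}5z.png",cv2.resize(im[y0:y0+h,x0:x0+w],(800,600),interpolation=cv2.INTER_CUBIC))
E
```

```text
t: 7.4
tcp_pos: [532.4, -52.1, 226.3]
tool_rot: [[0.007, -0.948, 0.318], [0.001, 0.318, 0.948], [-1.0, -0.006, 0.003]]
ft_force: [7.8, 0.6, 1.3]
finger_gap: 13.2
t: 7.7
tcp_pos: [532.2, -52.1, 226.4]
tool_rot: [[0.006, -0.948, 0.318], [0.001, 0.318, 0.948], [-1.0, -0.005, 0.002]]
ft_force: [5.5, 2.0, 5.5]
finger_gap: 13.0
[532.21250427 -52.12655322 226.37864957] [[ 5.88986377e-03 -9.48207813e-01  3.17596052e-01]
 [ 5.67368223e-04  3.17604678e-01  9.48223047e-01]
 [-9.99982494e-01 -5.40471066e-03  2.40863127e-03]] [4.75781669 1.43063822 4.52535831] [ 0.61720138 -2.1584914   0.05657766]
```

View pics/w5.png

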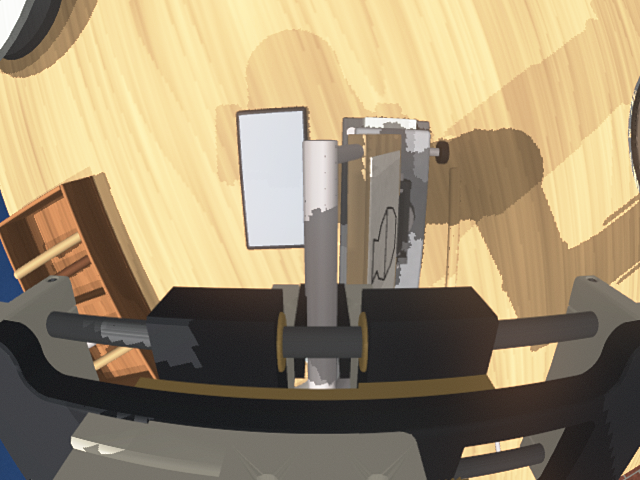

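View pics/top5z.png

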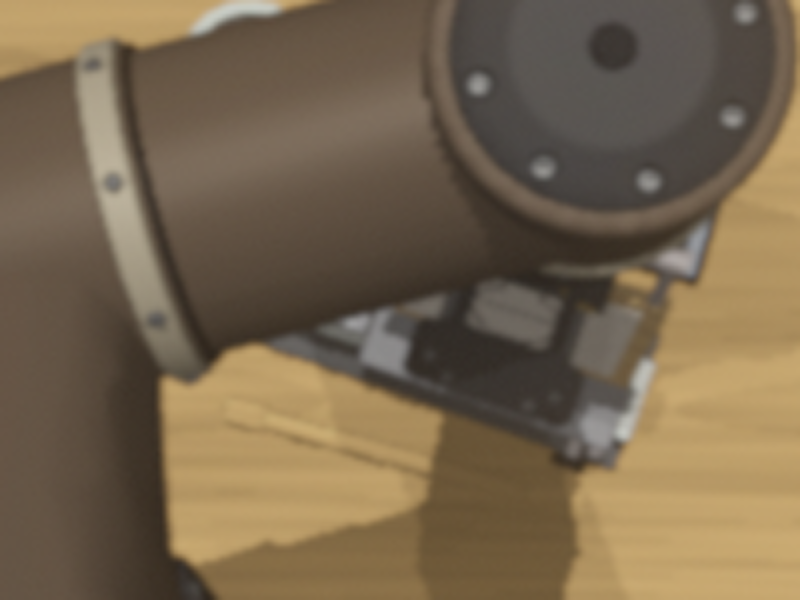

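```bash
python3 -m crank '[0,0,0,0,0,0,100, 0,0,0,0,0,0,100, 0,0,0,0,0,0,100, 0,0,0,0,0,0,100, 0,0,0,0,0,0,100, 0,0,0.01,0,0,0,100, 0,0,0.03,0,0,0,100, 0,0,0.04,0,0,0,100, 0,0.02,0.03,0,0,0,100, 0,0.04,0,0,0,0,100]' && python3 -m crank '[0,0.04,0,0,0,0,100, 0,0.04,0,0,0,0,100, 0,0.03,0,0,0,0,100, 0,0.018,0,0,0,0,100, 0,0,0,0,0,0,100]'; python3 - <<'E'
from h import *
c=snap("wrist","pics/w6.png"); print(c["tcp"],c["R"],get_obs()["ft_force"])
np.save("w6.npy",c,allow_pickle=True)
for n in ("top","scene"):
  c=snap(n,f"pics/{n}6.png"); im=c["image"]
  np.save(n+"6.npy",c,allow_pickle=True)
  x0,y0,w=(210,160,200) if n=="top" else (255,220,160)
  h=int(w*.75)
  cv2.imwrite(f"pics/{n}6z.png",cv2.resize(im[y0:y0+h,x0:x0+w],(800,600),interpolation=cv2.INTER_CUBIC))
for n in ("top","scene","wrist"):
  for t in ["bar_mid","pull_knob","swivel_axis"]:
    print(n,t,[(m["point"],round(m["conf"],2)) for m in mark_of(n,t)][:2])
E
```

```text
t: 8.85
tcp_pos: [531.9, 6.5, 340.1]
tool_rot: [[0.008, -0.947, 0.321], [0.001, 0.321, 0.947], [-1.0, -0.007, 0.003]]
ft_force: [1.5, 0.3, -0.8]
finger_gap: 85.3
t: 9.35
tcp_pos: [530.0, 137.1, 334.4]
tool_rot: [[-0.0, -0.949, 0.316], [-0.0, 0.316, 0.949], [-1.0, 0.0, -0.0]]
ft_force: [0.3, -0.7, -0.0]
finger_gap: 87.7
[530.01919454 137.13290176 334.41740551] [[-1.86961713e-04 -9.48674912e-01  3.16252869e-01]
 [-7.14089662e-05  3.16252886e-01  9.48674922e-01]
 [-9.99999980e-01  1.54782598e-04 -1.26871076e-04]] [-0.16389907  0.00792668 -0.09488178]
top bar_mid [([344.9, 213.0], 0.9)]
top pull_knob [([257.2, 218.9], 0.44)]
top swivel_axis [([335.4, 243.0], 0.57), ([304.5, 236.5], 0.37)]
scene bar_mid [([308.1, 239.1], 0.67)]
scene pull_knob [([365.7, 248.2], 0.41)]
scene swivel_axis [([307.0, 267.2], 0.62)]
wrist bar_mid [([383.7, 90.8], 0.32)]
wrist pull_knob [([322.1, 204.1], 0.61)]
wrist swivel_axis [([319.8, 39.2], 0.91)]
```

View pics/w6.png

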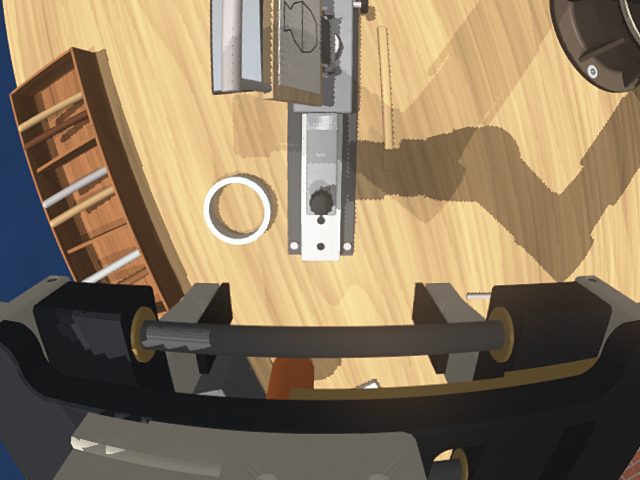

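View pics/top6z.png

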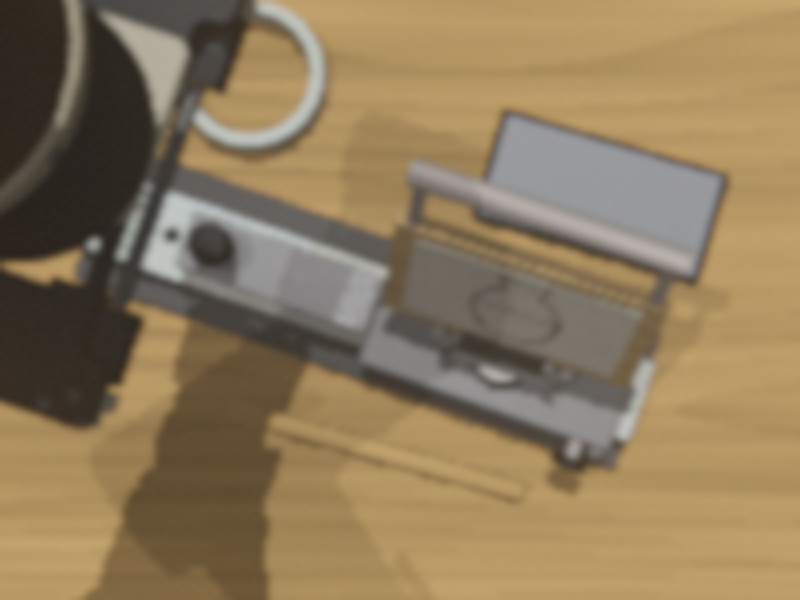

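View pics/scene6z.png

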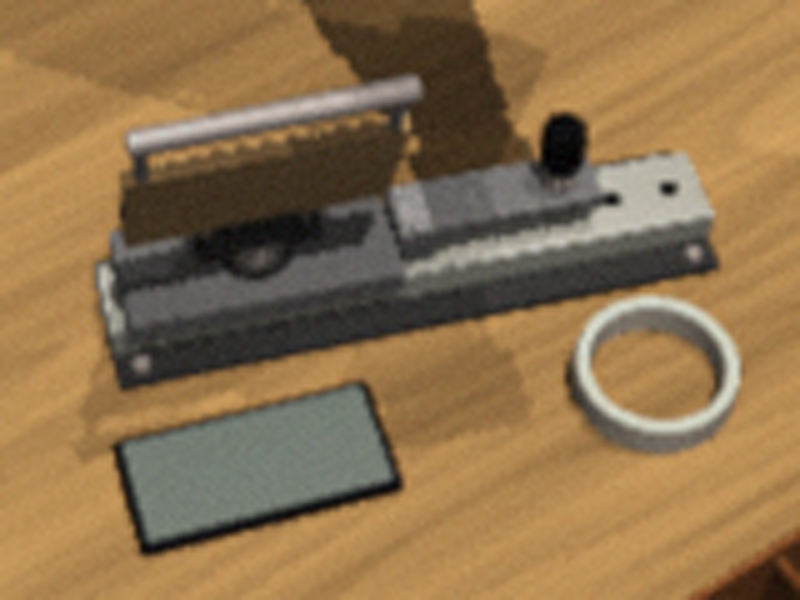

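```bash
cat > f6.py <<'E'
from h import *
cams={n:np.load(n+"6.npy",allow_pickle=True).item() for n in ["top","scene"]}; cams["w"]=np.load("w6.npy",allow_pickle=True).item()
cams["w1"]=np.load("w.npy",allow_pickle=True).item()
A=np.array
ob=st+[("top",T(413,171),Bp,1),("top",T(693,262),Bm,1),("scene",S(135,142),Bm,1),("scene",S(419,88),Bp,1),
("top",A([344.9,213.]),B,1),("scene",A([308.1,239.1]),B,1),
("w",A([302,260]),lambda W,P:W([25,190,30]),1),("w",A([340,260]),lambda W,P:W([-25,190,30]),1),
("w",A([321,199]),lambda W,P:W([0,100,107]),1),("w1",A([341,377]),lambda W,P:W([25,190,30]),1)]
q,r=fit(ob,cams,[500,40,-.3,.0,.35]); print(q.round(3)); print(r.round(1).tolist())
W,P=pts(q); print(W([0,100,93]),P(0,175))
E
python3 f6.py
```

```text
[ 4.99254e+02  3.98220e+01 -3.15000e-01  4.00000e-03  3.50000e-01]
[[-0.8, 0.0], [-0.7, 0.5], [-0.8, -0.4], [-0.7, 0.6], [-0.8, -1.2], [-0.3, -1.3], [-0.3, 1.6], [-0.7, 0.2], [-0.8, -0.2], [-0.5, -0.2], [-2.0, 0.0], [-0.6, -1.1], [2.2, 0.5], [0.9, 2.9], [0.1, -0.7], [0.0, -0.9], [-0.7, 4.2], [-1.1, -0.0]]
[530.2703279  134.89024122  93.        ] [531.57196591 -54.5985715  239.38927849]
```

```bash
python3 -m crank '[0,-0.0015,0,0,0,7.5,100, 0,0,0,0,0,7.5,100, 0,0,0,0,0,7.5,100, 0,0,0,0,0,7.5,100, 0,0,0,0,0,7.5,100, 0,0,0,0,0,7.5,100, 0,0,0,0,0,7.5,100, 0,0,0,0,0,7.5,100, 0,0,0,0,0,7.5,100, 0,0,0,0,0,7.5,100]' && python3 -m crank '[0,0,0,0,0,7.5,100, 0,0,0,0,0,7.5,100, 0,0,0,0,0,7.5,100, 0,0,0,0,0,7.5,100, 0,0,0,0,0,7.5,100, 0,0,0,0,0,7.5,100, 0,0,0,0,0,7.5,100, 0,0,0,0,0,7.5,100, 0,0,0,0,0,7.5,100, 0,0,0,0,0,7.5,100]' && python3 -m crank '[0,0,0,0,0,7.5,100, 0,0,0,0,0,7.5,100, 0,0,0,0,0,7.5,100, 0,0,0,0,0,7.5,100, 0,0,0,0,0,0,100, 0,0,0,0,0,0,100]'; python3 - <<'E'
from h import *
c=snap("wrist","pics/w7.png"); print(c["tcp"],c["R"]);o=get_obs();print(o["joint_positions"])
E
```

```text
t: 10.95
tcp_pos: [530.1, 133.8, 334.3]
tool_rot: [[-0.0, -0.548, -0.836], [0.0, -0.836, 0.548], [-1.0, 0.0, 0.0]]
ft_force: [0.8, -0.7, -0.0]
finger_gap: 87.5
t: 11.95
tcp_pos: [530.0, 133.8, 334.2]
tool_rot: [[-0.0, 0.666, -0.746], [-0.0, -0.746, -0.666], [-1.0, -0.0, 0.0]]
ft_force: [0.1, 0.1, -0.3]
finger_gap: 87.7
t: 12.55
tcp_pos: [530.1, 133.9, 334.3]
tool_rot: [[-0.0, 0.947, -0.322], [-0.0, -0.322, -0.947], [-1.0, -0.0, 0.0]]
ft_force: [-0.3, -0.4, 0.4]
finger_gap: 87.3
[530.071959   133.86345958 334.26037883] [[-2.78080739e-05  9.46731613e-01 -3.22023682e-01]
 [-5.32590255e-05 -3.22023683e-01 -9.46731612e-01]
 [-9.99999998e-01 -9.17611511e-06  5.93768615e-05]]
[ 6.05806913e-01  9.37011290e-02 -9.16415863e-02  2.35081394e-05
 -1.38537042e+00  2.20812932e+00]
```

View pics/w7.png

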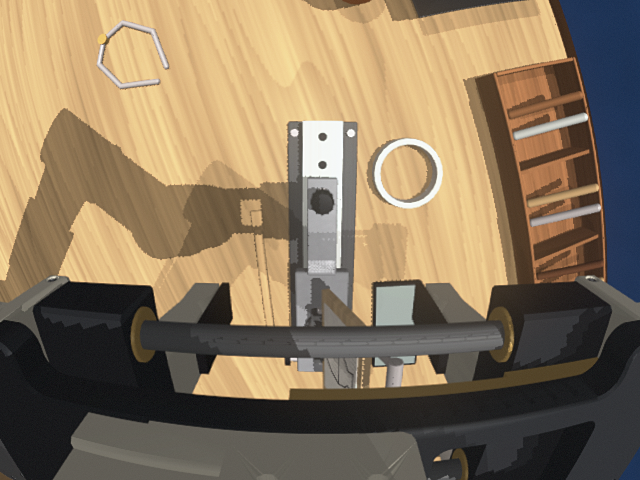

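```bash
python3 - <<'E'
from h import *
c7=snap("wrist","pics/w7b.png"); c6=np.load("w6.npy",allow_pickle=True).item()
m=mark_of("wrist","pull_knob"); print([(a["point"],a["conf"]) for a in m]); t=trace("wrist","pull_knob"); print([(a["box"],a["conf"]) for a in t])
from scipy.optimize import fsolve
for c,p,z in((c6,[321,199],107),(c6,[322.1,204.1],93),(c7,[322,199],107)):
    print(fsolve(lambda v:projw(c,[v[0],v[1],z])[0]-p,[530,135]))
if m: print(fsolve(lambda v:projw(c7,[v[0],v[1],93])[0]-m[0]["point"],[530,135]))
E
```

```text
[([322.3, 201.4], 0.85), ([263.6, 284.4], 0.72)]
[([311.8, 189.9, 331.9, 212.5], 0.73)]
[528.15932188 130.82399429]
[529.65637752 139.00679504]
[532.35200776 142.01112945]
[530.9908495  136.97034071]
```

```bash
python3 -m crank '[0,0.0025,-0.03,0,0,0,100, 0,0,-0.04,0,0,0,100, 0,0,-0.04,0,0,0,100, 0,0,-0.04,0,0,0,100, 0,0,-0.03,0,0,0,100, 0,0,-0.025,0,0,0,100, 0,0,0,0,0,0,100]'; python3 - <<'E'
from h import *
c=snap("wrist","pics/w8.png"); print(c["tcp"],get_obs()["ft_force"])
snap("scene","pics/s8.png")
E
```

```text
t: 13.45
tcp_pos: [528.0, 135.3, 125.9]
tool_rot: [[-0.006, 0.947, -0.32], [-0.003, -0.32, -0.947], [-1.0, -0.004, 0.005]]
ft_force: [-0.1, -1.1, 0.1]
finger_gap: 87.2
[527.97616869 135.25196671 125.93350239] [-0.48898246  0.36606951  0.87148755]
```

View pics/w8.png

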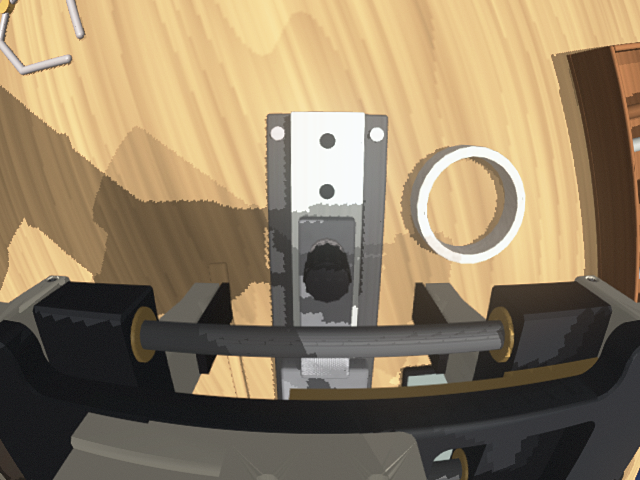

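View pics/s8.png

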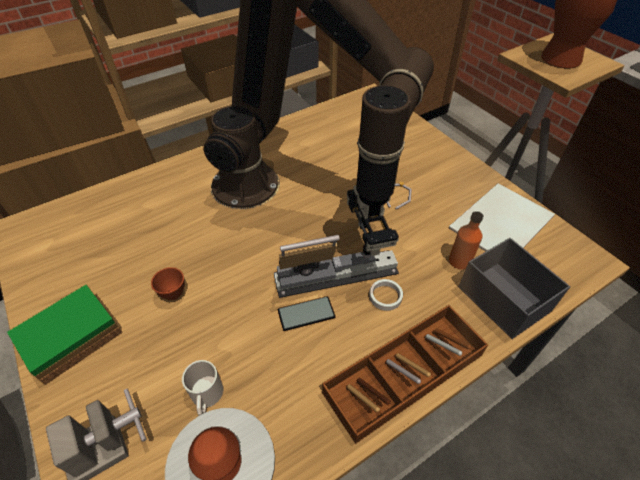

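```bash
python3 -m crank '[0,0,-0.02,0,0,0,100, 0,0,-0.018,0,0,0,100, 0,0,-0.01,0,0,0,100, 0,0,-0.005,0,0,0,100, 0,0,0,0,0,0,100, 0,0,0,0,0,0,100]' 40; python3 - <<'E'
from h import *
c=snap("wrist","pics/w9.png"); print(c["tcp"],get_obs()["ft_force"])
E
```

```text
t: 14.15
tcp_pos: [530.7, 136.7, 77.2]
tool_rot: [[0.001, 0.948, -0.318], [0.001, -0.318, -0.948], [-1.0, 0.001, -0.001]]
ft_force: [-1.6, 0.6, 0.5]
finger_gap: 87.8
[530.70780455 136.70318248  77.24144664] [0.68013074 0.34577187 0.30346838]
```

View pics/w9.png

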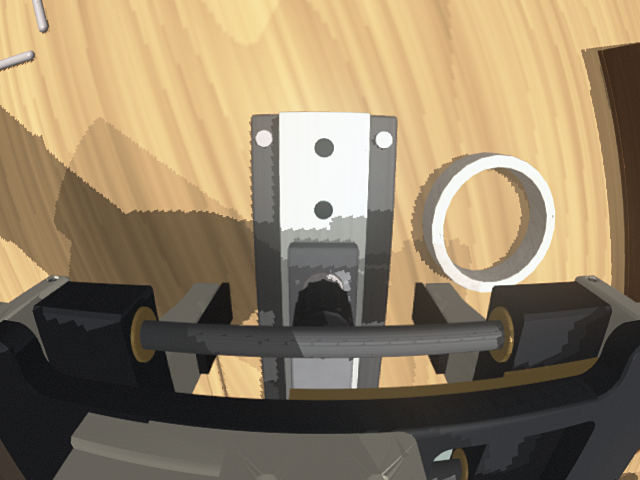

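```bash
python3 -m crank '[0,0,0,0,0,0,0, 0,0,0,0,0,0,0, 0,0,0,0,0,0,0, 0,0,0,0,0,0,0, 0,0,0,0,0,0,0, 0,0,0,0,0,0,0, 0,0,0,0,0,0,0, 0,0,0,0,0,0,0, 0,0,0,0,0,0,0, 0,0,0,0,0,0,0]' 40;python3 -m crank '[0,0,0,0,0,0,0, 0,0,0,0,0,0,0, 0,0,0,0,0,0,0]'; python3 - <<'E'
from h import *
c=snap("wrist","pics/w10.png"); o=get_obs(); print(c["tcp"],o["ft_force"],o["wrist_torque"])
E
```

```text
t: 15.2
tcp_pos: [530.9, 136.2, 76.3]
tool_rot: [[0.001, 0.948, -0.318], [-0.0, -0.318, -0.948], [-1.0, 0.001, -0.0]]
ft_force: [3.7, -2.8, -2.2]
finger_gap: 23.4
t: 15.5
tcp_pos: [530.9, 136.2, 76.3]
tool_rot: [[0.001, 0.948, -0.318], [-0.0, -0.318, -0.948], [-1.0, 0.001, -0.0]]
ft_force: [5.4, -1.7, -3.3]
finger_gap: 23.3
[530.8738358 136.1679658  76.3086363] [ 4.41420697 -2.02498723 -3.22066034] [-1.0173373  -1.62407209 -0.07050772]
```

View pics/w10.png

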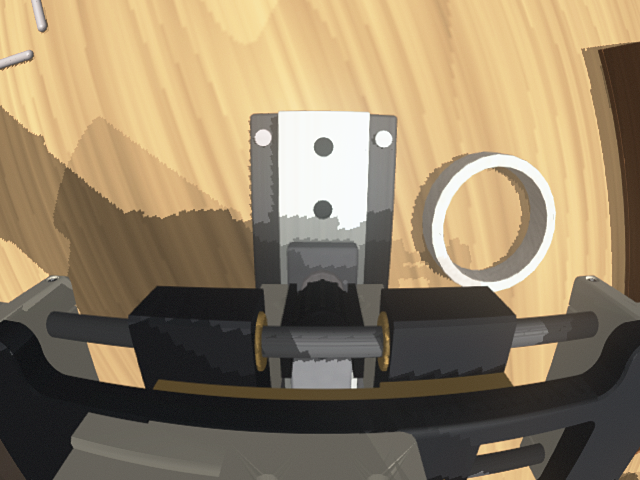

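```bash
python3 -m crank '[0,0,0.004,0,0,0,0, 0,0,0.004,0,0,0,0, 0,0,0.004,0,0,0,0, 0,0,0.004,0,0,0,0, 0,0,0.003,0,0,0,0, 0,0,0,0,0,0,0, 0,0,0,0,0,0,0]'; python3 - <<'E'
from h import *
c=snap("wrist","pics/w11.png"); o=get_obs(); print(c["tcp"],o["ft_force"],o["wrist_torque"])
E
```

```text
t: 16.25
tcp_pos: [530.8, 136.1, 94.6]
tool_rot: [[0.001, 0.948, -0.319], [-0.0, -0.319, -0.948], [-1.0, 0.001, -0.0]]
ft_force: [7.5, -1.5, -9.9]
finger_gap: 23.2
[530.82582331 136.14433606  94.552995  ] [  8.35335081  -1.55938759 -10.67547869] [-0.92234433 -2.88811669 -0.051793  ]
```

```bash
python3 -m crank '[0,0,0.001,0,0,0,0, 0,0,0.001,0,0,0,0, 0,0,0.001,0,0,0,0, 0,0,0,0,0,0,0, 0,0,0,0,0,0,0]'; python3 - <<'E'
from h import *
c=snap("wrist","pics/w11.png"); o=get_obs(); print(c["tcp"],o["ft_force"],o["wrist_torque"])
E
```

```text
t: 16.8
tcp_pos: [530.7, 136.2, 96.4]
tool_rot: [[0.0, 0.948, -0.319], [-0.0, -0.319, -0.948], [-1.0, 0.0, 0.0]]
ft_force: [11.5, -2.6, -19.8]
finger_gap: 23.0
[530.74702646 136.17247467  96.44113248] [ 10.63000403  -1.29432334 -19.30898655] [-0.80234934 -4.26785335 -0.0803231 ]
```

```bash
python3 - <<'E'
from h import *
for n in ("top","scene"):
  c=snap(n,f"pics/{n}12.png"); im=c["image"]; np.save(n+"12.npy",c,allow_pickle=True)
  x0,y0,w=(210,160,200) if n=="top" else (255,220,160)
  h=int(w*.75)
  cv2.imwrite(f"pics/{n}12z.png",cv2.resize(im[y0:y0+h,x0:x0+w],(800,600),interpolation=cv2.INTER_CUBIC))
o=get_obs(); print(o["t"],o["tcp_pos"],o["ft_force"],o["finger_gap"])
E
```

```text
16.95 [530.74099543 136.14235874  96.41609905] [ 11.91778626  -1.81858683 -19.96704477] 23.249663695552925
```

View pics/scene12z.png

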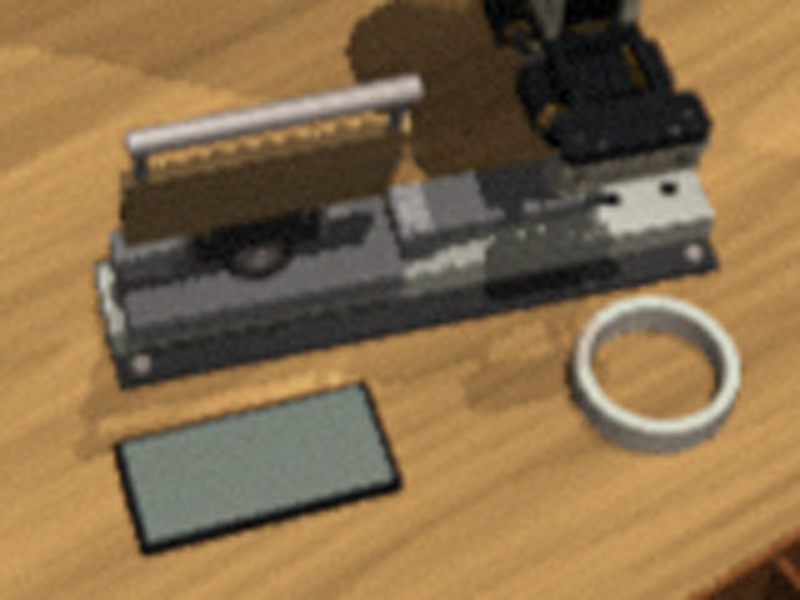

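View pics/top12z.png

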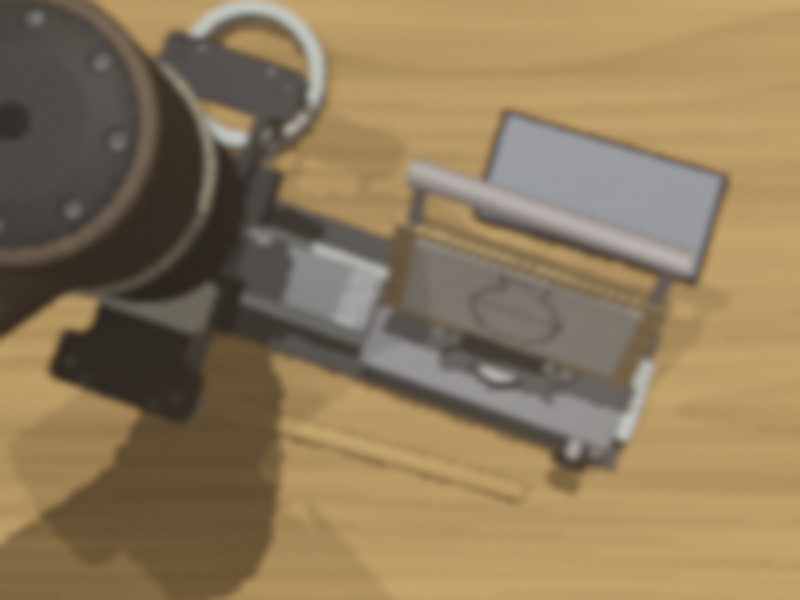

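View pics/w11.png

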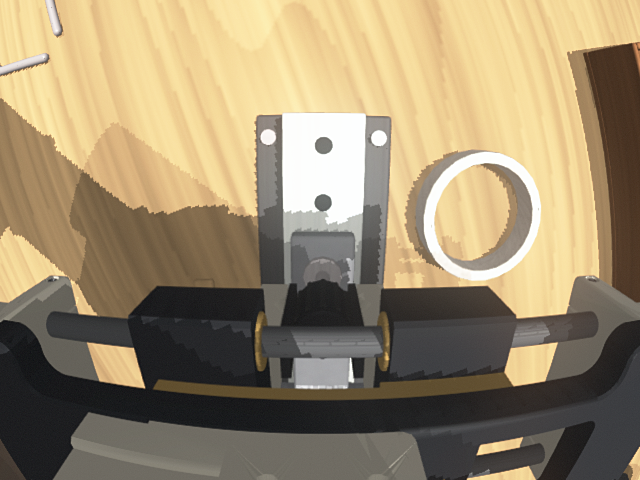

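```bash
python3 - <<'E'
from bench import *
print(finish_job()); 
E
```

```text
the job is handed in; nothing more can be done
None
```

The panel is set and the plunger is held fully up. I handed the job in at about 17 s, with the gripper still holding the knob at 40 N.

- **Panel:** I gripped the handle bar and moved it along its arc. It started at about 0.72 rad tilt and 0.08 rad swivel. After I let go, a fit to the top, scene and wrist pictures gave 0.004 rad swivel and 0.350 rad tilt (target 0 and 0.349). The plunger was still seated at that point. By eye, the panel stood the same in the top and scene pictures after the lift; I did not repeat the fit.
- **Plunger:** The lift raised the tool 20.1 mm, and the finger opening stayed at 23.0 to 23.3 mm. The downward pull rose from about 10 N to a steady 20 N, which is more than the spring gives, so I take it to be against its stop. The wrist picture shows the collar clear below the raised knob.
- **Other things:** The tape, phone and wooden tool look unmoved in the last close-ups, and the path stayed clear of the rest. I did not measure bystander positions at the end.

**Disagreements between measurements:** The single-view estimates of the knob from the wrist camera were up to about 11 mm apart along the rail, so I used a value near their average. The panel's top corners were also 4 to 6 pixels off my model in the first wrist picture, and I left them out of the fit.

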